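Heft the tea tins and hold up the full one

ROBOT

A 7-joint arm with a two-finger parallel gripper is mounted at the origin on a cart in front of the work surface, level with it; the furniture and walls round the work are solid. World frame = base frame: x ahead of the robot, y to its left, z up, the work surface at z = 0. Lengths are in m, angles in rad, forces in N, time in s.
With the tool pointing down it reaches from about 0.425 to 0.875 m from the base axis. Payload 4.7 kg.
Tool frame: the origin (TCP) lies at the very end of the fingers, on their centre line; the grasp point (between the pads) lies 19 mm behind it; z points along the fingers, y is the direction in which the jaws open and shut (so a half turn about z gives the same grasp; the last joint's range is limited). The gripper opens to 87 mm and grips with 3 to 60 N. Pads are 19 mm wide; open, the fingers measure 117 mm over their backs; the gripper's body (75 mm by 190 mm) begins 51 mm behind the grasp point.
Start: joints at [-1.198, 0.321, -0.07, 1.45, 0.023, 1.371, -0.057], TCP at [0.228, 0.609, 0.184] pointing down, gripper open.
Joint ranges: [-2.86, 2.86], [-0.3, 2.09], [-1.38, 1.24], [0.06, 2.45], [-1.56, 4.7], [0.09, 2.05], [-2.69, 2.69]. Speed limits (rad/s): [2.57, 2.57, 3.14, 3.14, 3.14, 3.14, 3.14].

INTERFACE

Orientations are given as a rotation vector (axis times angle).
In Python, from bench import ctrl, get_image, camera_info gives the robot as it stands.
- The arm moves only by the tool carry_out, never from a script. Its argument "commands" is a list of rows, each an object of numbers: "tx", "ty", "tz": the shift along the tool's x, y, z in m; "rx", "ry", "rz": the turn, a rotation vector about the tool's x, y, z in rad; "jaw": the opening, from 0 (shut) to 1 (fully open). In form: [{"tx": .., "ty": .., "tz": .., "rx": .., "ry": .., "rz": .., "jaw": ..}, ...]. A call has 1 to 12 rows; each row is the pose to reach, as a shift and turn from the pose commanded when the call began, along the tool's axes at that moment; what a row does not reach only later rows make up. A row lasts 1/8 s, in which the tool goes at most 62.5 mm and 10.7 degrees, less where a joint would pass 70% of its speed; a pose out of reach is approached as far as the arm can. A call with a gripper value outside its range is refused whole. The fingers move at their own pace and stop on an object; "grip_force" is the grip in N (left out, the last holds). Time passes only in rows, so rows that repeat a pose let the fingers close. It gives the time, the measured TCP pose, the force and the opening at its end, in the units of the state.
- ctrl.get_state(): the state, without advancing time (a new reading comes with each control period).
- get_image(name): name is "scene" or "top" or "wrist"; returns the picture (420x560x3 uint8, red, green, blue); there is no depth.
- camera_info(name): a dict with "intrinsics" (3x3 intrinsics, pixels), "R" (3x3) and "t" (3): a world point X has camera coordinates R X + t. Camera axes: x right, y down, z forward; pixel columns grow to the right and rows downward; lengths in m; the calibration is good to about 2 mm. The wrist camera is an equidistant fisheye: a pixel r from the principal point sees the ray r / f radians off the axis. A picture is of the moment at which its call begins: read the wrist's pose just before it. camera_info takes no time and is no camera call; for the wrist camera it gives the pose at the moment of the call.
- ctrl.close_job(): hands the job in, once; it reports no verdict.
The state is a dict: "time": time; "joint_positions": joint angles; "qd": joint speeds; "joint_torque": joint torques, N m; "position": TCP position; "tool_rot": TCP orientation; "ft_force": force on the tool from outside, world axes, zero at the start; "torque": the same for the moment, N m; "grip_width": opening from 0.0 (shut) to 1.0 (fully open).
Only numpy, scipy, OpenCV 4.12 (cv2) and the standard library are available. Lean on these libraries where they do the work, as an engineer would, in place of code of your own. Each camera call takes 0.05 s, during which the arm holds its last target.

TASK

Three closed tea tins that look alike stand in the wooden rack; one is full, the other two are nearly empty. Working from left to right, heft them: lift each tin upright, straight up clear of the rack to feel its weight, and set it back standing in its own bay before you lift the next. Then pick up the heaviest tin and finish while still holding it upright and still above the rack, its underside about 20 cm above the worktop, nothing else supporting it, the other two tins standing in their bays; leave everything else on the worktop alone.

Things in the scene. Friction and masses are not known exactly. Their poses are not given: they have to be found in the camera images.
- tin_a: one of three closed metal tea tins that look exactly alike: upright cylinder 60 mm across, 85 mm tall, with a slip lid (62 mm across, the top 19 mm) that stays shut. Origin: centre of the underside; z up along the tin. At the start each bay of the rack holds one tin, which one where varies. Weights differ and cannot be seen: one tin weighs 0.55 to 0.75 kg, the other two 0.16 to 0.34 kg each.
- tin_b: one of three closed metal tea tins that look exactly alike: upright cylinder 60 mm across, 85 mm tall, with a slip lid (62 mm across, the top 19 mm) that stays shut. Origin: centre of the underside; z up along the tin. At the start each bay of the rack holds one tin, which one where varies. Weights differ and cannot be seen: one tin weighs 0.55 to 0.75 kg, the other two 0.16 to 0.34 kg each.
- tin_c: one of three closed metal tea tins that look exactly alike: upright cylinder 60 mm across, 85 mm tall, with a slip lid (62 mm across, the top 19 mm) that stays shut. Origin: centre of the underside; z up along the tin. At the start each bay of the rack holds one tin, which one where varies. Weights differ and cannot be seen: one tin weighs 0.55 to 0.75 kg, the other two 0.16 to 0.34 kg each.
- rack: fixed low wooden tray 96 x 348 mm, 20 mm high, with three bays in a row along its y axis, at 113 mm pitch. Origin: centre of the underside, on the worktop (z = 0); x across the row, away from the robot; y along the row to the robot's left; it may be turned up to 20 degrees.
- bay_left (a point): centre of the floor of the left bay of the rack (towards the robot's left, +y), 8 mm above the worktop; the bay is 80 mm deep (rack x) by 105 mm wide (rack y), its walls rise 12 mm above its floor. The tin starts within 9 mm of this point.
- bay_middle (a point): centre of the floor of the middle bay of the rack (the one in between), 8 mm above the worktop; the bay is 80 mm deep (rack x) by 105 mm wide (rack y), its walls rise 12 mm above its floor. The tin starts within 9 mm of this point.
- bay_right (a point): centre of the floor of the right bay of the rack (towards the robot's right, -y), 8 mm above the worktop; the bay is 80 mm deep (rack x) by 105 mm wide (rack y), its walls rise 12 mm above its floor. The tin starts within 9 mm of this point.
- mill: loose shaker 44 mm across, 90 mm tall, standing about 13 cm beyond the rack's centre line. Origin: centre of the underside. A bystander: leave it alone.
- small_mug: loose white mug, 63 x 88 mm with handle, 52 mm tall, about 24 cm left of the rack's middle. Origin: under its middle, at the worktop. A bystander: leave it alone.
- teaspoon: loose metal teaspoon 131 x 27 x 13 mm lying in front of the rack. Origin: under its middle; x along it. A bystander: leave it alone.
- small_glass: loose clear glass 48 mm across, 60 mm tall, about 24 cm right of the rack's middle. Origin: centre of the underside. A bystander: leave it alone.
Things that resemble listed ones, but are neither listed nor needed, are in the scene too. Leave any red look-alike of the tin_c alone. Leave any turquoise look-alike of the tin_b alone.

How it is judged:
By the outcome, as a careful person would: the job done as asked, in the order asked, and still so for the second after the job is handed in, while the arm keeps its last pose, push and grip.
It also fails if it takes over 69 s, if anything falls off the work surface, if the arm or the gripper's body presses on something with over 40 N, if the wrist force passes 120 N, or if a joint passes its speed limit or range.

## Working session

There is one attempt and no reset: what is moved stays moved. The work goes in short steps, Python scripts to look and compute and a tool call to move; the robot and the scene stay as the last step left them, time stands still between calls to the robot, and variables do not carry over. Pictures are saved under pics/ and viewed, and the job is handed in when it is done.

Besides the shell and the picture viewer there is one more tool, called after "Emit:" in YAML: its name, and indented under it one key for each argument. carry_out: Moves the arm, as the interface text tells. Its arguments: {"type":"object","properties":{"commands":{"type":"array"},"grip_force":{"type":"number"}},"required":["commands"]}

```bash
ls; mkdir -p pics
python3 - <<'E'
from bench import ctrl,get_image,camera_info
import cv2,numpy as np
for n in("scene","top"):
    cv2.imwrite(f"pics/{n}0.png",get_image(n)[:,:,::-1]); c=camera_info(n); print(n,{k:np.round(c[k],3).tolist() for k in c if k in("intrinsics","R","t")})
s=ctrl.get_state(); print({k:np.round(v,3).tolist() for k,v in s.items()})
E
```

```text
pics
scene {'intrinsics': [[485.78, 0.0, 287.252], [0.0, 485.78, 207.284], [0.0, 0.0, 1.0]], 'R': [[0.743, -0.669, -0.013], [-0.275, -0.287, -0.917], [0.61, 0.685, -0.398]], 't': [-0.4, 0.175, 0.793]}
top {'intrinsics': [[411.501, 0.0, 278.107], [0.0, 411.501, 215.32], [0.0, 0.0, 1.0]], 'R': [[0.015, -1.0, 0.004], [-0.998, -0.015, -0.061], [0.062, -0.003, -0.998]], 't': [0.034, 0.554, 0.922]}
{'time': 0.1, 'joint_positions': [-1.198, 0.322, -0.07, 1.452, 0.023, 1.371, -0.057], 'qd': [0.002, -0.001, 0.002, -0.002, -0.001, -0.0, 0.0], 'joint_torque': [-0.0, -49.257, -0.406, -31.34, -0.064, 0.039, 0.0], 'position': [0.228, 0.608, 0.183], 'tool_rot': [-0.56, -3.091, 0.003], 'ft_force': [0.293, -0.019, -0.328], 'torque': [0.019, -0.009, -0.025], 'grip_width': 1.004}
```

View pics/scene0.png

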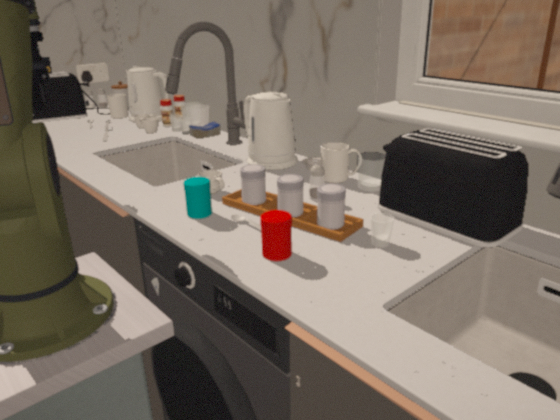

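View pics/top0.png

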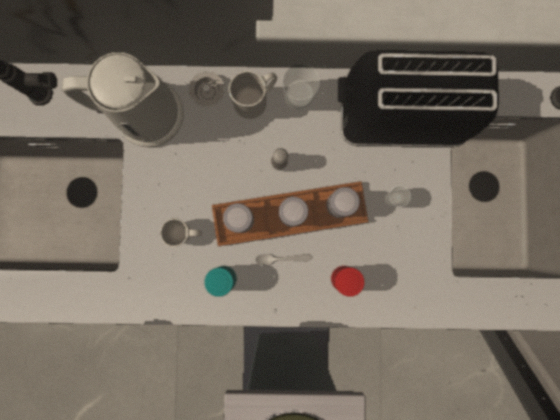

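Top view: rack tilted, with lids at about (237,218), (293,212) and (343,203). Turquoise decoy is at (220,282), red at (349,282), mill at (280,158), mug at (175,232) and glass at (398,196). Next I'll zoom in to measure.

```bash
cat > h.py <<'E'
import numpy as np,cv2
from bench import ctrl,get_image,camera_info
def back(c,uv,z):
    R=np.array(c["R"]);t=np.array(c["t"]);K=np.array(c["intrinsics"])
    d=R.T@np.linalg.solve(K,[uv[0],uv[1],1]);o=-R.T@t
    return o+d*(z-o[2])/d[2]
def proj(c,X):
    p=np.array(c["R"])@X+np.array(c["t"]);p=np.array(c["intrinsics"])@p;return p[:2]/p[2]
E
python3 - <<'E'
from h import *
im=cv2.imread("pics/top0.png");c=camera_info("top")
crop=im[150:260,200:410];big=cv2.resize(crop,None,fx=3.8,fy=3.8,interpolation=cv2.INTER_CUBIC)
for u,v in[(237,218),(293,212),(343.5,203)]:
    X=back(c,(u,v),.093);print(X)
    for zz,r in((.093,.031),(.008,.03)):
        P=np.array([proj(c,[X[0]+r*np.cos(a),X[1]+r*np.sin(a),zz]) for a in np.linspace(0,6.28,40)])
        cv2.polylines(big,[np.int32(((P-[200,150]+.5)*3.8))],True,(0,255,0) if zz>.05 else (255,0,0),1)
cv2.imwrite("pics/z.png",big)
for n,p,z in[("teal",(220,282),.09),("red",(349,282),.09),("mill",(280,157),.09),("mug",(175,232),.05),("glass",(398,196),.06),("spL",(257,260),0),("spR",(312,257),0)]:print(n,back(c,p,z).round(3))
# corners of rack top
for p in[(213,205),(362,183),(368,218),(219,245)]:print(back(c,p,.02).round(3))
E
```

```text
[0.54169488 0.12914076 0.093     ]
[0.55610157 0.01198237 0.093     ]
[ 0.57669829 -0.09392326  0.093     ]
teal [0.408 0.162 0.09 ]
red [ 0.412 -0.107  0.09 ]
mill [0.673 0.041 0.09 ]
mug [0.511 0.269 0.05 ]
glass [ 0.597 -0.218  0.06 ]
spL [0.45 0.09 0.  ]
spR [ 0.459 -0.037  0.   ]
[0.574 0.191 0.02 ]
[ 0.63  -0.148  0.02 ]
[ 0.55  -0.162  0.02 ]
[0.484 0.176 0.02 ]
```

View pics/z.png

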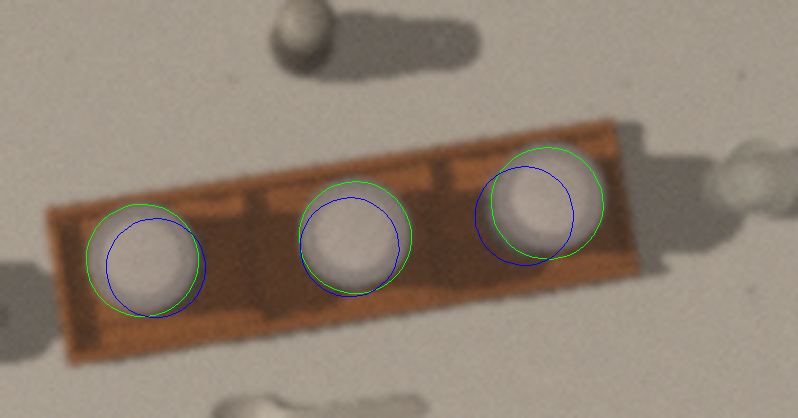

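```bash
cat >> h.py <<'E'
from scipy.spatial.transform import Rotation as Ro
def rel(target,yaw,s=None):
    # yaw: direction of jaw (tool y) world angle
    s=s or ctrl.get_state()
    R=Ro.from_rotvec(s["tool_rot"]);d=R.inv().apply(np.array(target)-s["position"])
    best=None
    for k in(0,np.pi):
        y=np.array([np.cos(yaw+k),np.sin(yaw+k),0]);z=np.array([0,0,-1.]);x=np.cross(y,z)
        r=(R.inv()*Ro.from_matrix(np.c_[x,y,z])).as_rotvec()
        if best is None or np.linalg.norm(r)<np.linalg.norm(best):best=r
    print("t",s["time"],"pos",np.round(s["position"],4),"F",np.round(s["ft_force"],2),"w",round(s["grip_width"],3)," shift",d.round(4),"turn",best.round(4)); 
    print("axes tool in world\n",R.as_matrix().round(3))
E
python3 - <<'E'
from h import *
yaw=np.pi/2+np.radians(11)
rel([.5415,.129,.15],yaw)
E
```

```text
t 0.1 pos [0.2281 0.6081 0.1827] F [ 0.29 -0.02 -0.33] w 1.004  shift [-0.4616 -0.3385  0.0333] turn [-1.600e-03 -4.000e-04 -5.507e-01]
axes tool in world
 [[-0.936  0.351 -0.   ]
 [ 0.351  0.936 -0.002]
 [-0.    -0.002 -1.   ]]
```

Emit:
carry_out:
  commands:
    - {"tx":-0.015,"ty":-0.011,"rz":-0.03,"jaw":1}
    - {"tx":-0.05,"ty":-0.037,"rz":-0.08,"jaw":1}
    - {"tx":-0.09,"ty":-0.066,"rz":-0.13,"jaw":1}
    - {"tx":-0.135,"ty":-0.099,"rz":-0.18,"jaw":1}
    - {"tx":-0.18,"ty":-0.132,"rz":-0.24,"jaw":1}
    - {"tx":-0.225,"ty":-0.165,"rz":-0.3,"jaw":1}
    - {"tx":-0.27,"ty":-0.198,"rz":-0.35,"jaw":1}
    - {"tx":-0.315,"ty":-0.231,"rz":-0.4,"tz":0.01,"jaw":1}
    - {"tx":-0.36,"ty":-0.264,"rz":-0.45,"tz":0.01,"jaw":1}
    - {"tx":-0.405,"ty":-0.297,"rz":-0.5,"tz":0.02,"jaw":1}
    - {"tx":-0.44,"ty":-0.323,"rz":-0.54,"tz":0.02,"jaw":1}
    - {"tx":-0.4615,"ty":-0.3385,"rz":-0.55,"tz":0.02,"jaw":1}
  grip_force: 35

```text
invalid input
```

Emit:
carry_out:
  commands:
    - {"tx":-0.015,"ty":-0.011,"tz":0,"rx":0,"ry":0,"rz":-0.03,"jaw":1}
    - {"tx":-0.05,"ty":-0.037,"tz":0,"rx":0,"ry":0,"rz":-0.08,"jaw":1}
    - {"tx":-0.09,"ty":-0.066,"tz":0,"rx":0,"ry":0,"rz":-0.13,"jaw":1}
    - {"tx":-0.135,"ty":-0.099,"tz":0,"rx":0,"ry":0,"rz":-0.18,"jaw":1}
    - {"tx":-0.18,"ty":-0.132,"tz":0,"rx":0,"ry":0,"rz":-0.24,"jaw":1}
    - {"tx":-0.225,"ty":-0.165,"tz":0,"rx":0,"ry":0,"rz":-0.3,"jaw":1}
    - {"tx":-0.27,"ty":-0.198,"tz":0,"rx":0,"ry":0,"rz":-0.35,"jaw":1}
    - {"tx":-0.315,"ty":-0.231,"tz":0.01,"rx":0,"ry":0,"rz":-0.4,"jaw":1}
    - {"tx":-0.36,"ty":-0.264,"tz":0.01,"rx":0,"ry":0,"rz":-0.45,"jaw":1}
    - {"tx":-0.405,"ty":-0.297,"tz":0.02,"rx":0,"ry":0,"rz":-0.5,"jaw":1}
    - {"tx":-0.44,"ty":-0.323,"tz":0.02,"rx":0,"ry":0,"rz":-0.54,"jaw":1}
    - {"tx":-0.4615,"ty":-0.3385,"tz":0.02,"rx":0,"ry":0,"rz":-0.55,"jaw":1}
  grip_force: 35

```text
time: 1.6
position: [0.5422, 0.1266, 0.1632]
tool_rot: [0.296, -3.127, 0.001]
ft_force: [-0.4, -0.5, 0.5]
grip_width: 1.0
```

Run:
```python
from h import *
c=camera_info("wrist");print({k:np.round(v,3).tolist() if not isinstance(v,str) else v for k,v in c.items()})
im=get_image("wrist")[:,:,::-1].copy()
K=np.array(c["intrinsics"])
def fp(X):
    p=np.array(c["R"])@X+np.array(c["t"]);th=np.arctan2(np.hypot(p[0],p[1]),p[2]);ph=np.arctan2(p[1],p[0])
    return [K[0,2]+K[0,0]*th*np.cos(ph),K[1,2]+K[1,1]*th*np.sin(ph)]
for X in[(.5417,.129),(.556,.012),(.5767,-.094)]:
    for z,r in((.093,.031),(.074,.031)):
        P=np.array([fp([X[0]+r*np.cos(a),X[1]+r*np.sin(a),z]) for a in np.linspace(0,6.28,60)])
        cv2.polylines(im,[np.int32(np.round(P))],True,(0,255,0),1)
cv2.imwrite("pics/w1.png",im)
rel([.5417,.129,.034],np.pi/2+np.radians(11))
```

```text
{'intrinsics': [[325.192, 0.0, 277.647], [0.0, 325.192, 207.745], [0.0, 0.0, 1.0]], 'R': [[-0.187, 0.982, -0.002], [0.95, 0.182, 0.253], [0.249, 0.046, -0.968]], 't': [-0.023, -0.564, 0.229]}
t 1.65 pos [0.544  0.1232 0.1633] F [ 2.19 -2.48  0.65] w 0.997  shift [0.0012 0.0065 0.1293] turn [-0.0032  0.0005 -0.0069]
axes tool in world
 [[-0.983 -0.184  0.001]
 [-0.184  0.983 -0.003]
 [-0.001 -0.003 -1.   ]]
```

View pics/w1.png

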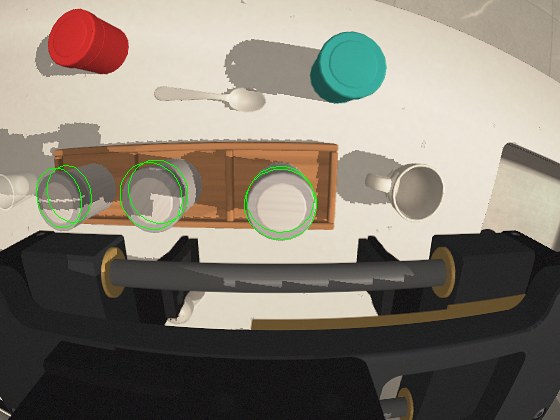

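Emit:
carry_out:
  commands:
    - {"tx":0,"ty":0,"tz":0.005,"rx":0,"ry":0,"rz":0,"jaw":1}
    - {"tx":0,"ty":0,"tz":0.015,"rx":0,"ry":0,"rz":0,"jaw":1}
    - {"tx":0,"ty":0,"tz":0.03,"rx":0,"ry":0,"rz":0,"jaw":1}
    - {"tx":0,"ty":0,"tz":0.04,"rx":0,"ry":0,"rz":0,"jaw":1}
    - {"tx":0,"ty":0,"tz":0.045,"rx":0,"ry":0,"rz":0,"jaw":1}
    - {"tx":0,"ty":0,"tz":0.045,"rx":0,"ry":0,"rz":0,"jaw":1}

```text
time: 2.4
position: [0.5413, 0.1297, 0.1183]
tool_rot: [0.3, -3.127, 0.0]
ft_force: [0.3, -0.0, -0.2]
grip_width: 1.002
```

Run:
```python
from h import *
rel([.5417,.129,.034],np.pi/2+np.radians(11))
```

```text
t 2.4 pos [0.5413 0.1297 0.1183] F [ 0.32 -0.05 -0.16] w 1.002  shift [-0.0003 -0.0007  0.0843] turn [-0.0001 -0.0006 -0.0006]
axes tool in world
 [[-0.982 -0.19  -0.001]
 [-0.19   0.982 -0.   ]
 [ 0.001 -0.    -1.   ]]
```

Settled accurately. Descend and close.

Emit:
carry_out:
  commands:
    - {"tx":0,"ty":0,"tz":0.01,"rx":0,"ry":0,"rz":0,"jaw":1}
    - {"tx":0,"ty":0,"tz":0.03,"rx":0,"ry":0,"rz":0,"jaw":1}
    - {"tx":0,"ty":0,"tz":0.05,"rx":0,"ry":0,"rz":0,"jaw":1}
    - {"tx":0,"ty":0,"tz":0.07,"rx":0,"ry":0,"rz":0,"jaw":1}
    - {"tx":0,"ty":0,"tz":0.08,"rx":0,"ry":0,"rz":0,"jaw":1}
    - {"tx":0,"ty":0,"tz":0.084,"rx":0,"ry":0,"rz":0,"jaw":1}
    - {"tx":0,"ty":0,"tz":0.084,"rx":0,"ry":0,"rz":0,"jaw":1}
    - {"tx":0,"ty":0,"tz":0.084,"rx":0,"ry":0,"rz":0,"jaw":0.75}
    - {"tx":0,"ty":0,"tz":0.084,"rx":0,"ry":0,"rz":0,"jaw":0.6}
    - {"tx":0,"ty":0,"tz":0.084,"rx":0,"ry":0,"rz":0,"jaw":0.5}
    - {"tx":0,"ty":0,"tz":0.084,"rx":0,"ry":0,"rz":0,"jaw":0.5}
    - {"tx":0,"ty":0,"tz":0.084,"rx":0,"ry":0,"rz":0,"jaw":0.5}
  grip_force: 35

```text
time: 3.9
position: [0.5418, 0.1293, 0.035]
tool_rot: [-0.3, 3.127, -0.0]
ft_force: [-0.0, -0.8, 2.0]
grip_width: 0.703
```

Emit:
carry_out:
  commands:
    - {"tx":0,"ty":0,"tz":0,"rx":0,"ry":0,"rz":0,"jaw":0.3}
    - {"tx":0,"ty":0,"tz":-0.005,"rx":0,"ry":0,"rz":0,"jaw":0.3}
    - {"tx":0,"ty":0,"tz":-0.015,"rx":0,"ry":0,"rz":0,"jaw":0.3}
    - {"tx":0,"ty":0,"tz":-0.03,"rx":0,"ry":0,"rz":0,"jaw":0.3}
    - {"tx":0,"ty":0,"tz":-0.045,"rx":0,"ry":0,"rz":0,"jaw":0.3}
    - {"tx":0,"ty":0,"tz":-0.06,"rx":0,"ry":0,"rz":0,"jaw":0.3}
    - {"tx":0,"ty":0,"tz":-0.068,"rx":0,"ry":0,"rz":0,"jaw":0.3}
    - {"tx":0,"ty":0,"tz":-0.07,"rx":0,"ry":0,"rz":0,"jaw":0.3}
    - {"tx":0,"ty":0,"tz":-0.07,"rx":0,"ry":0,"rz":0,"jaw":0.3}
    - {"tx":0,"ty":0,"tz":-0.07,"rx":0,"ry":0,"rz":0,"jaw":0.3}
    - {"tx":0,"ty":0,"tz":-0.07,"rx":0,"ry":0,"rz":0,"jaw":0.3}
  grip_force: 35

```text
time: 5.28
position: [0.5412, 0.1295, 0.1041]
tool_rot: [0.3, -3.126, 0.0]
ft_force: [-0.0, -0.7, -7.1]
grip_width: 0.698
```

Run:
```python
from h import *
rel([.5417,.129,.034],np.pi/2+np.radians(11))
cv2.imwrite("pics/s1.png",get_image("scene")[:,:,::-1])
rel([.5417,.129,.034],np.pi/2+np.radians(11))
```

```text
t 5.275 pos [0.5412 0.1295 0.1041] F [-0.01 -0.69 -7.09] w 0.698  shift [-0.0005 -0.0006  0.0701] turn [-0.0002 -0.0009 -0.0008]
axes tool in world
 [[-0.982 -0.19  -0.001]
 [-0.19   0.982 -0.   ]
 [ 0.001 -0.    -1.   ]]
t 5.325 pos [0.5413 0.1295 0.1043] F [ 0.5  -0.19 -7.09] w 0.7  shift [-0.0003 -0.0006  0.0703] turn [-0.0001 -0.0006 -0.0008]
axes tool in world
 [[-0.982 -0.19  -0.001]
 [-0.19   0.982 -0.   ]
 [ 0.001 -0.    -1.   ]]
```

View pics/s1.png

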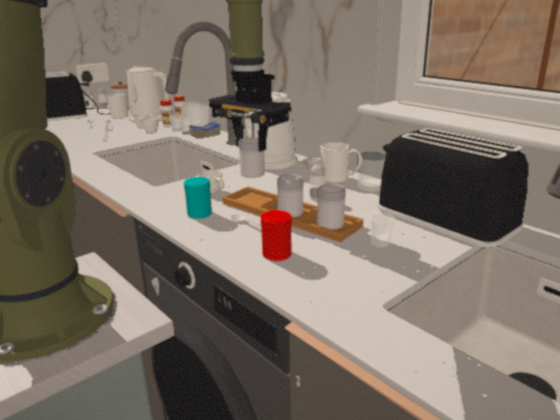

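Left tin: about 7 N (0.7 kg), tin at (252,158) hangs upright and clear of the rack. Setting it back down.

Emit:
carry_out:
  commands:
    - {"tx":0,"ty":0,"tz":0.01,"rx":0,"ry":0,"rz":0,"jaw":0.3}
    - {"tx":0,"ty":0,"tz":0.025,"rx":0,"ry":0,"rz":0,"jaw":0.3}
    - {"tx":0,"ty":0,"tz":0.04,"rx":0,"ry":0,"rz":0,"jaw":0.3}
    - {"tx":0,"ty":0,"tz":0.053,"rx":0,"ry":0,"rz":0,"jaw":0.3}
    - {"tx":0,"ty":0,"tz":0.062,"rx":0,"ry":0,"rz":0,"jaw":0.3}
    - {"tx":0,"ty":0,"tz":0.067,"rx":0,"ry":0,"rz":0,"jaw":0.3}
    - {"tx":0,"ty":0,"tz":0.07,"rx":0,"ry":0,"rz":0,"jaw":0.3}
    - {"tx":0,"ty":0,"tz":0.07,"rx":0,"ry":0,"rz":0,"jaw":0.3}
    - {"tx":0,"ty":0,"tz":0.07,"rx":0,"ry":0,"rz":0,"jaw":0.3}
    - {"tx":0,"ty":0,"tz":0.07,"rx":0,"ry":0,"rz":0,"jaw":0.3}

```text
time: 6.58
position: [0.5419, 0.1298, 0.035]
tool_rot: [-0.3, 3.126, 0.0]
ft_force: [1.2, -0.7, -5.6]
grip_width: 0.702
```

Emit:
carry_out:
  commands:
    - {"tx":0,"ty":0,"tz":0.001,"rx":0,"ry":0,"rz":0,"jaw":0.3}
    - {"tx":0,"ty":0,"tz":0.001,"rx":0,"ry":0,"rz":0,"jaw":0.3}

```text
time: 6.82
position: [0.5421, 0.1298, 0.0349]
tool_rot: [-0.3, 3.126, 0.001]
ft_force: [-2.1, -1.4, 4.5]
grip_width: 0.7
```

Supported. Release and rise, then check.

Emit:
carry_out:
  commands:
    - {"tx":0,"ty":0,"tz":0,"rx":0,"ry":0,"rz":0,"jaw":0.75}
    - {"tx":0,"ty":0,"tz":0,"rx":0,"ry":0,"rz":0,"jaw":0.85}
    - {"tx":0,"ty":0,"tz":0,"rx":0,"ry":0,"rz":0,"jaw":1}
    - {"tx":0,"ty":0,"tz":0,"rx":0,"ry":0,"rz":0,"jaw":1}
    - {"tx":0,"ty":0,"tz":-0.01,"rx":0,"ry":0,"rz":0,"jaw":1}
    - {"tx":0,"ty":0,"tz":-0.03,"rx":0,"ry":0,"rz":0,"jaw":1}
    - {"tx":0,"ty":0,"tz":-0.06,"rx":0,"ry":0,"rz":0,"jaw":1}
    - {"tx":0,"ty":0,"tz":-0.085,"rx":0,"ry":0,"rz":0,"jaw":1}
    - {"tx":0,"ty":0,"tz":-0.1,"rx":0,"ry":0,"rz":0,"jaw":1}
    - {"tx":0,"ty":0,"tz":-0.1,"rx":0,"ry":0,"rz":0,"jaw":1}

```text
time: 8.07
position: [0.5424, 0.1299, 0.1349]
tool_rot: [-0.3, 3.125, 0.001]
ft_force: [-1.1, 0.6, -0.1]
grip_width: 1.002
```

Run:
```python
from h import *
rel([.556,.012,.134],np.pi/2+np.radians(11))
```

```text
t 8.075 pos [0.5424 0.1299 0.1349] F [-1.05  0.63 -0.12] w 1.002  shift [ 0.009  -0.1183  0.0008] turn [ 0.0005  0.0025 -0.0008]
axes tool in world
 [[-0.982 -0.19   0.002]
 [-0.19   0.982  0.001]
 [-0.003  0.001 -1.   ]]
```

Emit:
carry_out:
  commands:
    - {"tx":0.001,"ty":-0.015,"tz":0,"rx":0,"ry":0,"rz":0,"jaw":1}
    - {"tx":0.003,"ty":-0.045,"tz":0,"rx":0,"ry":0,"rz":0,"jaw":1}
    - {"tx":0.005,"ty":-0.08,"tz":0,"rx":0,"ry":0,"rz":0,"jaw":1}
    - {"tx":0.007,"ty":-0.108,"tz":0,"rx":0,"ry":0,"rz":0,"jaw":1}
    - {"tx":0.0085,"ty":-0.1184,"tz":0,"rx":0,"ry":0,"rz":0,"jaw":1}
    - {"tx":0.0085,"ty":-0.1184,"tz":0,"rx":0,"ry":0,"rz":0,"jaw":1}
    - {"tx":0.0085,"ty":-0.1184,"tz":0,"rx":0,"ry":0,"rz":0,"jaw":1}

```text
time: 8.95
position: [0.5554, 0.0133, 0.1333]
tool_rot: [0.303, -3.126, -0.001]
ft_force: [-1.2, 0.6, -0.0]
grip_width: 1.002
```

Run:
```python
from h import *
cv2.imwrite("pics/s2.png",get_image("scene")[:,:,::-1])
rel([.556,.012,.034],np.pi/2+np.radians(11))
```

```text
t 9.0 pos [0.5555 0.0134 0.1334] F [-0.44  0.67 -0.49] w 1.002  shift [-0.0003 -0.0015  0.0994] turn [ 0.0006 -0.0003  0.0014]
axes tool in world
 [[-0.981 -0.192 -0.   ]
 [-0.192  0.981  0.001]
 [ 0.     0.001 -1.   ]]
```

View pics/s2.png

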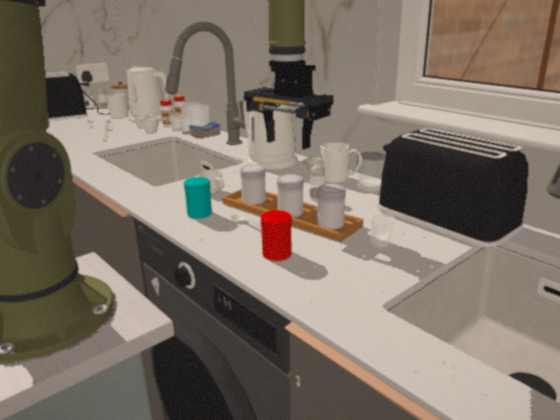

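Left tin stands back in its bay at (253,185). The gripper is above the middle tin (290,195). Descend and grasp.

Emit:
carry_out:
  commands:
    - {"tx":0,"ty":-0.0015,"tz":0.01,"rx":0,"ry":0,"rz":0,"jaw":1}
    - {"tx":0,"ty":-0.0015,"tz":0.03,"rx":0,"ry":0,"rz":0,"jaw":1}
    - {"tx":0,"ty":-0.0015,"tz":0.055,"rx":0,"ry":0,"rz":0,"jaw":1}
    - {"tx":0,"ty":-0.0015,"tz":0.08,"rx":0,"ry":0,"rz":0,"jaw":1}
    - {"tx":0,"ty":-0.0015,"tz":0.094,"rx":0,"ry":0,"rz":0,"jaw":1}
    - {"tx":0,"ty":-0.0015,"tz":0.1,"rx":0,"ry":0,"rz":0,"jaw":1}
    - {"tx":0,"ty":-0.0015,"tz":0.1,"rx":0,"ry":0,"rz":0,"jaw":1}
    - {"tx":0,"ty":-0.0015,"tz":0.1,"rx":0,"ry":0,"rz":0,"jaw":0.75}
    - {"tx":0,"ty":-0.0015,"tz":0.1,"rx":0,"ry":0,"rz":0,"jaw":0.6}
    - {"tx":0,"ty":-0.0015,"tz":0.1,"rx":0,"ry":0,"rz":0,"jaw":0.3}
    - {"tx":0,"ty":-0.0015,"tz":0.1,"rx":0,"ry":0,"rz":0,"jaw":0.3}
    - {"tx":0,"ty":-0.0015,"tz":0.1,"rx":0,"ry":0,"rz":0,"jaw":0.3}

```text
time: 10.5
position: [0.5563, 0.0107, 0.0341]
tool_rot: [-0.3, 3.126, 0.001]
ft_force: [-0.1, 1.4, 2.4]
grip_width: 0.702
```

Emit:
carry_out:
  commands:
    - {"tx":0,"ty":0,"tz":0,"rx":0,"ry":0,"rz":0,"jaw":0.3}
    - {"tx":0,"ty":0,"tz":-0.005,"rx":0,"ry":0,"rz":0,"jaw":0.3}
    - {"tx":0,"ty":0,"tz":-0.015,"rx":0,"ry":0,"rz":0,"jaw":0.3}
    - {"tx":0,"ty":0,"tz":-0.03,"rx":0,"ry":0,"rz":0,"jaw":0.3}
    - {"tx":0,"ty":0,"tz":-0.045,"rx":0,"ry":0,"rz":0,"jaw":0.3}
    - {"tx":0,"ty":0,"tz":-0.06,"rx":0,"ry":0,"rz":0,"jaw":0.3}
    - {"tx":0,"ty":0,"tz":-0.068,"rx":0,"ry":0,"rz":0,"jaw":0.3}
    - {"tx":0,"ty":0,"tz":-0.07,"rx":0,"ry":0,"rz":0,"jaw":0.3}
    - {"tx":0,"ty":0,"tz":-0.07,"rx":0,"ry":0,"rz":0,"jaw":0.3}
    - {"tx":0,"ty":0,"tz":-0.07,"rx":0,"ry":0,"rz":0,"jaw":0.3}
    - {"tx":0,"ty":0,"tz":-0.07,"rx":0,"ry":0,"rz":0,"jaw":0.3}

```text
time: 11.88
position: [0.5556, 0.0103, 0.1032]
tool_rot: [0.3, -3.126, 0.0]
ft_force: [-0.2, -0.4, -2.2]
grip_width: 0.696
```

Run:
```python
from h import *
cv2.imwrite("pics/s3.png",get_image("scene")[100:300,150:450,::-1])
rel([.556,.012,.034],np.pi/2+np.radians(11))
```

```text
t 11.925 pos [0.5557 0.0102 0.1033] F [-0.06  0.05 -1.86] w 0.7  shift [-0.0006  0.0017  0.0693] turn [-0.     -0.0007 -0.0008]
axes tool in world
 [[-0.982 -0.19  -0.001]
 [-0.19   0.982 -0.   ]
 [ 0.001 -0.    -1.   ]]
```

View pics/s3.png

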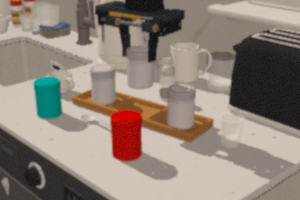

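Middle tin: about 2 N (0.2 kg), held clear at crop (139,68). Set it back, 1 mm extra to be sure it is supported.

Emit:
carry_out:
  commands:
    - {"tx":0,"ty":0,"tz":0.01,"rx":0,"ry":0,"rz":0,"jaw":0.3}
    - {"tx":0,"ty":0,"tz":0.025,"rx":0,"ry":0,"rz":0,"jaw":0.3}
    - {"tx":0,"ty":0,"tz":0.04,"rx":0,"ry":0,"rz":0,"jaw":0.3}
    - {"tx":0,"ty":0,"tz":0.053,"rx":0,"ry":0,"rz":0,"jaw":0.3}
    - {"tx":0,"ty":0,"tz":0.062,"rx":0,"ry":0,"rz":0,"jaw":0.3}
    - {"tx":0,"ty":0,"tz":0.067,"rx":0,"ry":0,"rz":0,"jaw":0.3}
    - {"tx":0,"ty":0,"tz":0.07,"rx":0,"ry":0,"rz":0,"jaw":0.3}
    - {"tx":0,"ty":0,"tz":0.07,"rx":0,"ry":0,"rz":0,"jaw":0.3}
    - {"tx":0,"ty":0,"tz":0.0705,"rx":0,"ry":0,"rz":0,"jaw":0.3}
    - {"tx":0,"ty":0,"tz":0.0705,"rx":0,"ry":0,"rz":0,"jaw":0.3}

```text
time: 13.18
position: [0.5567, 0.0104, 0.034]
tool_rot: [-0.3, 3.126, 0.0]
ft_force: [0.1, 0.8, 2.6]
grip_width: 0.701
```

Emit:
carry_out:
  commands:
    - {"tx":0,"ty":0,"tz":0,"rx":0,"ry":0,"rz":0,"jaw":0.75}
    - {"tx":0,"ty":0,"tz":0,"rx":0,"ry":0,"rz":0,"jaw":0.85}
    - {"tx":0,"ty":0,"tz":0,"rx":0,"ry":0,"rz":0,"jaw":1}
    - {"tx":0,"ty":0,"tz":0,"rx":0,"ry":0,"rz":0,"jaw":1}
    - {"tx":0,"ty":0,"tz":-0.01,"rx":0,"ry":0,"rz":0,"jaw":1}
    - {"tx":0,"ty":0,"tz":-0.03,"rx":0,"ry":0,"rz":0,"jaw":1}
    - {"tx":0,"ty":0,"tz":-0.06,"rx":0,"ry":0,"rz":0,"jaw":1}
    - {"tx":0,"ty":0,"tz":-0.085,"rx":0,"ry":0,"rz":0,"jaw":1}
    - {"tx":0,"ty":0,"tz":-0.1,"rx":0,"ry":0,"rz":0,"jaw":1}
    - {"tx":0,"ty":0,"tz":-0.1,"rx":0,"ry":0,"rz":0,"jaw":1}

```text
time: 14.42
position: [0.5569, 0.0103, 0.1344]
tool_rot: [-0.3, 3.125, 0.0]
ft_force: [0.5, 0.4, 0.1]
grip_width: 0.999
```

Emit:
carry_out:
  commands:
    - {"tx":0,"ty":-0.015,"tz":0,"rx":0,"ry":0,"rz":0,"jaw":1}
    - {"tx":0,"ty":-0.045,"tz":0,"rx":0,"ry":0,"rz":0,"jaw":1}
    - {"tx":0,"ty":-0.075,"tz":0,"rx":0,"ry":0,"rz":0,"jaw":1}
    - {"tx":0,"ty":-0.098,"tz":0,"rx":0,"ry":0,"rz":0,"jaw":1}
    - {"tx":0,"ty":-0.1064,"tz":0,"rx":0,"ry":0,"rz":0,"jaw":1}
    - {"tx":0,"ty":-0.1064,"tz":0,"rx":0,"ry":0,"rz":0,"jaw":1}
    - {"tx":0,"ty":-0.1064,"tz":0,"rx":0,"ry":0,"rz":0,"jaw":1}

```text
time: 15.3
position: [0.576, -0.0929, 0.1328]
tool_rot: [0.302, -3.126, -0.001]
ft_force: [0.5, 0.1, 0.3]
grip_width: 1.001
```

Run:
```python
from h import *
cv2.imwrite("pics/s4.png",get_image("scene")[100:300,150:450,::-1])
rel([.5767,-.094,.034],np.pi/2+np.radians(11))
```

```text
t 15.35 pos [ 0.5761 -0.0928  0.1329] F [-0.17  0.33  0.23] w 0.998  shift [-0.0004 -0.0014  0.0989] turn [ 0.0007 -0.0002  0.0011]
axes tool in world
 [[-0.981 -0.192 -0.   ]
 [-0.192  0.981  0.001]
 [ 0.     0.001 -1.   ]]
```

View pics/s4.png

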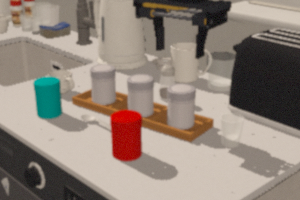

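All three tins are standing, at crop (103,85), (140,95) and (180,107). Grasp the right one.

Emit:
carry_out:
  commands:
    - {"tx":0,"ty":0,"tz":0.01,"rx":0,"ry":0,"rz":0,"jaw":1}
    - {"tx":0,"ty":0,"tz":0.03,"rx":0,"ry":0,"rz":0,"jaw":1}
    - {"tx":0,"ty":0,"tz":0.055,"rx":0,"ry":0,"rz":0,"jaw":1}
    - {"tx":0,"ty":0,"tz":0.08,"rx":0,"ry":0,"rz":0,"jaw":1}
    - {"tx":0,"ty":0,"tz":0.094,"rx":0,"ry":0,"rz":0,"jaw":1}
    - {"tx":0,"ty":0,"tz":0.099,"rx":0,"ry":0,"rz":0,"jaw":1}
    - {"tx":0,"ty":0,"tz":0.099,"rx":0,"ry":0,"rz":0,"jaw":1}
    - {"tx":0,"ty":0,"tz":0.099,"rx":0,"ry":0,"rz":0,"jaw":0.75}
    - {"tx":0,"ty":0,"tz":0.099,"rx":0,"ry":0,"rz":0,"jaw":0.6}
    - {"tx":0,"ty":0,"tz":0.099,"rx":0,"ry":0,"rz":0,"jaw":0.3}
    - {"tx":0,"ty":0,"tz":0.099,"rx":0,"ry":0,"rz":0,"jaw":0.3}
    - {"tx":0,"ty":0,"tz":0.099,"rx":0,"ry":0,"rz":0,"jaw":0.3}

```text
time: 16.85
position: [0.5768, -0.0951, 0.0348]
tool_rot: [-0.299, 3.126, -0.002]
ft_force: [0.8, -3.1, 3.4]
grip_width: 0.704
```

Emit:
carry_out:
  commands:
    - {"tx":0,"ty":0,"tz":0,"rx":0,"ry":0,"rz":0,"jaw":0.3}
    - {"tx":0,"ty":0,"tz":-0.005,"rx":0,"ry":0,"rz":0,"jaw":0.3}
    - {"tx":0,"ty":0,"tz":-0.015,"rx":0,"ry":0,"rz":0,"jaw":0.3}
    - {"tx":0,"ty":0,"tz":-0.03,"rx":0,"ry":0,"rz":0,"jaw":0.3}
    - {"tx":0,"ty":0,"tz":-0.045,"rx":0,"ry":0,"rz":0,"jaw":0.3}
    - {"tx":0,"ty":0,"tz":-0.06,"rx":0,"ry":0,"rz":0,"jaw":0.3}
    - {"tx":0,"ty":0,"tz":-0.068,"rx":0,"ry":0,"rz":0,"jaw":0.3}
    - {"tx":0,"ty":0,"tz":-0.07,"rx":0,"ry":0,"rz":0,"jaw":0.3}
    - {"tx":0,"ty":0,"tz":-0.07,"rx":0,"ry":0,"rz":0,"jaw":0.3}
    - {"tx":0,"ty":0,"tz":-0.07,"rx":0,"ry":0,"rz":0,"jaw":0.3}
    - {"tx":0,"ty":0,"tz":-0.07,"rx":0,"ry":0,"rz":0,"jaw":0.3}

```text
time: 18.23
position: [0.5759, -0.0941, 0.1037]
tool_rot: [0.3, -3.126, -0.0]
ft_force: [0.3, 0.6, -2.5]
grip_width: 0.704
```

Run:
```python
from h import *
cv2.imwrite("pics/s5.png",get_image("scene")[100:300,150:450,::-1])
rel([.5767,-.094,.034],np.pi/2+np.radians(11))
```

```text
t 18.275 pos [ 0.576  -0.0942  0.1038] F [-0.3   0.32 -3.23] w 0.702  shift [-0.0008  0.      0.0698] turn [ 0.0001 -0.0006 -0.0008]
axes tool in world
 [[-0.982 -0.19  -0.001]
 [-0.19   0.982  0.   ]
 [ 0.001  0.    -1.   ]]
```

View pics/s5.png

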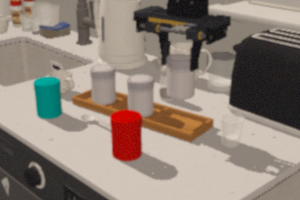

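Right tin: about 3 N (0.3 kg), lifted clear at crop (180,75). The left tin is the heaviest. Set the right one back.

Emit:
carry_out:
  commands:
    - {"tx":0,"ty":0,"tz":0.01,"rx":0,"ry":0,"rz":0,"jaw":0.3}
    - {"tx":0,"ty":0,"tz":0.025,"rx":0,"ry":0,"rz":0,"jaw":0.3}
    - {"tx":0,"ty":0,"tz":0.04,"rx":0,"ry":0,"rz":0,"jaw":0.3}
    - {"tx":0,"ty":0,"tz":0.053,"rx":0,"ry":0,"rz":0,"jaw":0.3}
    - {"tx":0,"ty":0,"tz":0.062,"rx":0,"ry":0,"rz":0,"jaw":0.3}
    - {"tx":0,"ty":0,"tz":0.067,"rx":0,"ry":0,"rz":0,"jaw":0.3}
    - {"tx":0,"ty":0,"tz":0.07,"rx":0,"ry":0,"rz":0,"jaw":0.3}
    - {"tx":0,"ty":0,"tz":0.07,"rx":0,"ry":0,"rz":0,"jaw":0.3}
    - {"tx":0,"ty":0,"tz":0.0705,"rx":0,"ry":0,"rz":0,"jaw":0.3}
    - {"tx":0,"ty":0,"tz":0.0705,"rx":0,"ry":0,"rz":0,"jaw":0.3}

```text
time: 19.52
position: [0.5771, -0.0942, 0.0347]
tool_rot: [-0.3, 3.125, -0.0]
ft_force: [-0.2, 0.1, 4.3]
grip_width: 0.703
```

Emit:
carry_out:
  commands:
    - {"tx":0,"ty":0,"tz":0,"rx":0,"ry":0,"rz":0,"jaw":0.75}
    - {"tx":0,"ty":0,"tz":0,"rx":0,"ry":0,"rz":0,"jaw":0.85}
    - {"tx":0,"ty":0,"tz":0,"rx":0,"ry":0,"rz":0,"jaw":1}
    - {"tx":0,"ty":0,"tz":0,"rx":0,"ry":0,"rz":0,"jaw":1}
    - {"tx":0,"ty":0,"tz":-0.01,"rx":0,"ry":0,"rz":0,"jaw":1}
    - {"tx":0,"ty":0,"tz":-0.03,"rx":0,"ry":0,"rz":0,"jaw":1}
    - {"tx":0,"ty":0,"tz":-0.06,"rx":0,"ry":0,"rz":0,"jaw":1}
    - {"tx":0,"ty":0,"tz":-0.085,"rx":0,"ry":0,"rz":0,"jaw":1}
    - {"tx":0,"ty":0,"tz":-0.1,"rx":0,"ry":0,"rz":0,"jaw":1}
    - {"tx":0,"ty":0,"tz":-0.1,"rx":0,"ry":0,"rz":0,"jaw":1}

```text
time: 20.78
position: [0.5771, -0.0943, 0.135]
tool_rot: [-0.3, 3.125, -0.0]
ft_force: [0.1, 0.3, -0.2]
grip_width: 1.0
```

Emit:
carry_out:
  commands:
    - {"tx":0,"ty":0.015,"tz":-0.01,"rx":0,"ry":0,"rz":0,"jaw":1}
    - {"tx":-0.002,"ty":0.045,"tz":-0.01,"rx":0,"ry":0,"rz":0,"jaw":1}
    - {"tx":-0.003,"ty":0.08,"tz":-0.01,"rx":0,"ry":0,"rz":0,"jaw":1}
    - {"tx":-0.004,"ty":0.12,"tz":-0.01,"rx":0,"ry":0,"rz":0,"jaw":1}
    - {"tx":-0.005,"ty":0.16,"tz":-0.01,"rx":0,"ry":0,"rz":0,"jaw":1}
    - {"tx":-0.007,"ty":0.195,"tz":-0.005,"rx":0,"ry":0,"rz":0,"jaw":1}
    - {"tx":-0.008,"ty":0.218,"tz":0,"rx":0,"ry":0,"rz":0,"jaw":1}
    - {"tx":-0.008,"ty":0.2265,"tz":0,"rx":0,"ry":0,"rz":0,"jaw":1}
    - {"tx":-0.008,"ty":0.2265,"tz":0,"rx":0,"ry":0,"rz":0,"jaw":1}
    - {"tx":-0.008,"ty":0.2265,"tz":0,"rx":0,"ry":0,"rz":0,"jaw":1}

```text
time: 22.02
position: [0.5413, 0.1283, 0.1339]
tool_rot: [-0.297, 3.127, -0.001]
ft_force: [0.0, -0.3, -0.2]
grip_width: 0.998
```

Run:
```python
from h import *
cv2.imwrite("pics/s6.png",get_image("scene")[100:300,150:450,::-1])
rel([.5417,.1297,.035],np.pi/2+np.radians(11))
```

```text
t 22.075 pos [0.5414 0.1283 0.1339] F [-0.68  0.02  0.47] w 0.998  shift [-0.0006  0.0014  0.0989] turn [-0.0004  0.0003 -0.0029]
axes tool in world
 [[-0.982 -0.188  0.   ]
 [-0.188  0.982 -0.   ]
 [-0.    -0.    -1.   ]]
```

View pics/s6.png

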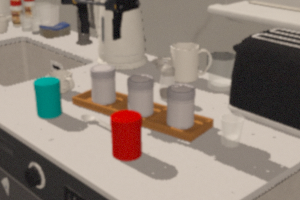

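All three tins are back in their bays. Grasp the left (heavy) tin again.

Emit:
carry_out:
  commands:
    - {"tx":0,"ty":0.001,"tz":0.01,"rx":0,"ry":0,"rz":0,"jaw":1}
    - {"tx":0,"ty":0.001,"tz":0.03,"rx":0,"ry":0,"rz":0,"jaw":1}
    - {"tx":0,"ty":0.001,"tz":0.055,"rx":0,"ry":0,"rz":0,"jaw":1}
    - {"tx":0,"ty":0.001,"tz":0.08,"rx":0,"ry":0,"rz":0,"jaw":1}
    - {"tx":0,"ty":0.001,"tz":0.094,"rx":0,"ry":0,"rz":0,"jaw":1}
    - {"tx":0,"ty":0.001,"tz":0.099,"rx":0,"ry":0,"rz":0,"jaw":1}
    - {"tx":0,"ty":0.001,"tz":0.099,"rx":0,"ry":0,"rz":0,"jaw":1}
    - {"tx":0,"ty":0.001,"tz":0.099,"rx":0,"ry":0,"rz":0,"jaw":0.75}
    - {"tx":0,"ty":0.001,"tz":0.099,"rx":0,"ry":0,"rz":0,"jaw":0.6}
    - {"tx":0,"ty":0.001,"tz":0.099,"rx":0,"ry":0,"rz":0,"jaw":0.3}
    - {"tx":0,"ty":0.001,"tz":0.099,"rx":0,"ry":0,"rz":0,"jaw":0.3}
    - {"tx":0,"ty":0.001,"tz":0.099,"rx":0,"ry":0,"rz":0,"jaw":0.3}

```text
time: 23.58
position: [0.5413, 0.1299, 0.0351]
tool_rot: [-0.299, 3.127, -0.001]
ft_force: [-0.2, -3.0, 2.4]
grip_width: 0.703
```

Emit:
carry_out:
  commands:
    - {"tx":0,"ty":0,"tz":0,"rx":0,"ry":0,"rz":0,"jaw":0.3}
    - {"tx":0,"ty":0,"tz":-0.005,"rx":0,"ry":0,"rz":0,"jaw":0.3}
    - {"tx":0,"ty":0,"tz":-0.015,"rx":0,"ry":0,"rz":0,"jaw":0.3}
    - {"tx":0,"ty":0,"tz":-0.03,"rx":0,"ry":0,"rz":0,"jaw":0.3}
    - {"tx":0,"ty":0,"tz":-0.05,"rx":0,"ry":0,"rz":0,"jaw":0.3}
    - {"tx":0,"ty":0,"tz":-0.075,"rx":0,"ry":0,"rz":0,"jaw":0.3}
    - {"tx":0,"ty":0,"tz":-0.1,"rx":0,"ry":0,"rz":0,"jaw":0.3}
    - {"tx":0,"ty":0,"tz":-0.125,"rx":0,"ry":0,"rz":0,"jaw":0.3}
    - {"tx":0,"ty":0,"tz":-0.15,"rx":0,"ry":0,"rz":0,"jaw":0.3}
    - {"tx":0,"ty":0,"tz":-0.172,"rx":0,"ry":0,"rz":0,"jaw":0.3}
    - {"tx":0,"ty":0,"tz":-0.187,"rx":0,"ry":0,"rz":0,"jaw":0.3}
    - {"tx":0,"ty":0,"tz":-0.192,"rx":0,"ry":0,"rz":0,"jaw":0.3}

```text
time: 25.08
position: [0.5412, 0.1309, 0.2278]
tool_rot: [-0.3, 3.126, 0.001]
ft_force: [0.8, 0.2, -6.9]
grip_width: 0.698
```

Emit:
carry_out:
  commands:
    - {"tx":0,"ty":0,"tz":0,"rx":0,"ry":0,"rz":0,"jaw":0.3}
    - {"tx":0,"ty":0,"tz":0,"rx":0,"ry":0,"rz":0,"jaw":0.3}
    - {"tx":0,"ty":0,"tz":0,"rx":0,"ry":0,"rz":0,"jaw":0.3}
    - {"tx":0,"ty":0,"tz":0,"rx":0,"ry":0,"rz":0,"jaw":0.3}
    - {"tx":0,"ty":0,"tz":0,"rx":0,"ry":0,"rz":0,"jaw":0.3}
    - {"tx":0,"ty":0,"tz":0,"rx":0,"ry":0,"rz":0,"jaw":0.3}

```text
time: 25.82
position: [0.5408, 0.1307, 0.2266]
tool_rot: [-0.3, 3.127, 0.0]
ft_force: [-0.1, -0.3, -7.8]
grip_width: 0.702
```

Run:
```python
from h import *
a=get_image("scene")[50:300,150:450,::-1];b=get_image("top")[120:320,130:430,::-1]
cv2.imwrite("pics/s7.png",np.vstack([a,b]))
rel([.5417,.1297,.227],np.pi/2+np.radians(11))
print(np.abs(ctrl.get_state()["qd"]).max())
```

```text
t 25.925 pos [0.5408 0.1307 0.2267] F [ 0.39 -0.24 -7.06] w 0.702  shift [-0.0006 -0.0012 -0.0003] turn [ 0.0001  0.0002 -0.0007]
axes tool in world
 [[-0.982 -0.19   0.   ]
 [-0.19   0.982  0.   ]
 [-0.     0.    -1.   ]]
0.0016213005261284837
```

View pics/s7.png

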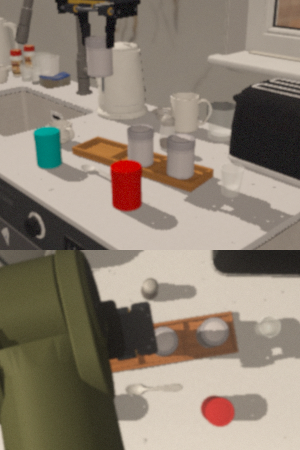

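The heavy tin hangs upright at (98,55), the other two stand in their bays at (140,147) and (180,157), and the bystanders look untouched. Handing in.

```bash
python3 -c "
from bench import ctrl
print(ctrl.close_job())"
```

```text
the job is handed in; nothing more can be done
None
```

I hefted the three tins from left to right, lifting each about 7 cm and setting it back in its own bay before the next. The left tin read about 7.1 N (about 0.7 kg), the middle about 2 N and the right about 3 N, so the left tin is the full one. The wrist reading scatters by up to about 1 N, which does not change the ranking.

I then picked the left tin up again and handed in at about 26 s of the 69 s allowed, still holding it.

- **Held tin:** it is upright and still, with its underside about 0.20 m above the worktop. I worked that out from the TCP height of 0.227 m and did not measure it directly. The wrist feels about 7 N.
- **Other tins:** the last scene picture shows both standing in their bays.
- **Everything else:** the red and turquoise look-alikes and the other items look undisturbed. The arm hides the mug and the turquoise tin in the last top view, so I checked those only in the scene view.

The first move call was refused as "invalid input" and nothing moved, so I resent it with every field filled in. No checks failed or disagreed.

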